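Load a wax slab into the lever-lid melter

ROBOT

A 6-joint arm with a two-finger parallel gripper is mounted at the origin on a cart in front of the work surface, level with it; the furniture and walls round the work are solid. World frame = base frame: x ahead of the robot, y to its left, z up, the work surface at z = 0. Lengths are in m, angles in rad, forces in N, time in s.
With the tool pointing down it reaches from about 0.375 to 0.9 m from the base axis. Payload 3.1 kg.
Tool frame: the origin (TCP) lies at the very end of the fingers, on their centre line; the grasp point (between the pads) lies 19 mm behind it (manip.tcp_to_grasp is the distance from the TCP to the grasp point, in m); z points along the fingers, y is the line along which they close (so a half turn about z gives the same grasp; the last joint's range is limited). The gripper opens to 85 mm and grips with 20 to 120 N. Pads are 22 mm wide; open, the fingers measure 114 mm over their backs; the gripper's body (76 mm by 85 mm) begins 54 mm behind the grasp point. The pads swing forward as they close: fully open they stand 13 mm farther back than shut.
Start: joints at [-1.377, 0.527, 1.433, -0, 1.181, -0.178], TCP at [0.227, -0.582, 0.192] pointing down, gripper open.
Joint ranges: [-3.08, 3.08], [-0.75, 2.2], [0.22, 2.44], [-1.43, 4.57], [0, 2.65], [-2.85, 2.85]. Speed limits (rad/s): [2.79, 2.79, 3.14, 3.14, 3.14, 3.14].

INTERFACE

Orientations are given as a unit quaternion [x, y, z, w].
In Python, from station import manip gives the robot as it stands. The module is installed in compiled form; this text tells all that it offers.
- The arm moves only by the tool step_arm, never from a script. Its argument "commands" is one flat list of numbers, 6 for each row, row after row: the shift along the tool's x, y, z in m, then the turn, a rotation vector about the tool's x, y, z in degrees. A call has exactly 10 rows; each row is the pose to reach, as a shift and turn from the pose commanded when the call began, along the tool's axes at that moment; what a row does not reach only later rows make up. A row lasts 1/10 s, in which the tool goes at most 50 mm and 8.59 degrees, less where a joint would pass 70% of its speed; a pose out of reach is approached as far as the arm can. A call with a gripper value outside its range is refused whole. "jaw" is the opening in per cent of the stroke, from 0 (shut) to 100 (fully open), set as the call begins (left out, the last holds). The fingers move at their own pace and stop on an object; "grip_force" is the grip in N (left out, the last holds). Time passes only in rows, so rows that repeat a pose let the fingers close, or fill a call up. It gives the time, the measured TCP pose, the force, the opening and the grip force at its end, in the units of the state.
- manip.sense(): the state, without advancing time (a new reading comes with each control period).
- manip.snapshot(name): name is "side" or "top" or "wrist"; returns a dict with "pixels" (384x512x3 uint8, blue, green, red), "fx", "fy", "cx", "cy" (pixels), "R" (3x3) and "t" (3): a world point X has camera coordinates R X + t; the wrist camera has in their place "mount" (4x4, takes a point from camera to tool coordinates, whose origin is the TCP and whose axes are the flange's). Camera axes: x right, y down, z forward; pixel columns grow to the right and rows downward; lengths in m; the calibration is good to about 2 mm. The wrist camera is an equidistant fisheye: a pixel r from the principal point sees the ray r / f radians off the axis. A picture is of the moment at which its call begins: read the wrist's pose just before it. There is no depth.
- manip.sign_off(): hands the job in; it is judged then, once.
The state is a dict: "t": time; "q": joint angles; "qd": joint speeds; "tau": joint torques, N m; "tcp_pos": TCP position; "tool_rot": TCP orientation; "force": force on the tool from outside, world axes, zero at the start; "ft_torque": the same for the moment, N m; "finger_gap": opening from 0.0 (shut) to 1.0 (fully open); "gripper_force": force on a finger pad.
Only numpy, scipy, OpenCV 4.12 (cv2) and the standard library are available. Lean on these libraries where they do the work, as an engineer would, in place of code of your own. Each camera call takes 0.05 s, during which the arm holds its last target. There are 200 camera calls.

TASK

Load the cold wax melter by pressing and pushing with the fingertips, without picking anything up: press the long hand lever down until the catch holds it and the heavy lid stays open by itself, gently push the wax slab along the loading shelf until it drops into the tank, then press the small release key so that the lid falls fully shut, and move clear. Do not touch the lid itself, do not lift or squeeze the soft wax slab, and leave the spare slab, the jars and the wick trimmer where they are.

Things in the scene. Friction and masses are not known exactly. Their poses are not given: they have to be found in the camera images.
- melter: Steel wax melter on a dark mounting plate, fixed. Frame: origin on the table under the middle of the tank's front rim edge; +x away from the operator to the lid hinge, +y to the side with the thermostat box (32 mm proud), z up. Tank: x 0 to 0.150, y -0.085 to 0.085, walls 4 mm, rim z 0.115, inner floor z 0.024. Hand lever on the -y side in the plane y -0.110, farther out the release key.
- shelf (a point): Middle of the flat loading shelf's surface, at x -0.061, y 0, z 0.115 in the melter's frame, level with the tank rim. The shelf runs in x from -0.122 (front end, open) to the rim at 0, between two guides 12 mm high, 88 mm clear between them.
- lid (a joint): Angle (rad) of the heavy steel lid, 158 x 176 mm, 18 mm thick, 1.2 kg, hinged at the back rim: 0 shut, about 1.05 with the lever caught. No handle: only the lever's short end, under a tongue on the lid's side, raises it. Shut, it blocks the way from shelf to tank; it falls in about a second. Open, its front edge is at x 0.07, z 0.25 in the melter's frame.
- lever (a joint): Angle of the hand lever, rad: 0 at rest with its long end up, 0.907 at its lower stop. The sprung catch snaps over it at about 0.87 and then holds it at about 0.855 by itself; let go before that and it swings back up. Pressing the pad takes 9 to 16 N at first, then eases to a few N; it does not stay anywhere but caught.
- lever_pivot (a point): Fixed pivot of the hand lever, at x 0.070, y -0.110, z 0.128 in the melter's frame; its axis lies along the melter's y.
- lever_pad (a point): Centre of the upper face of the black pad (55 mm along the lever, 42 mm wide) at the lever's long end, pressed down here; open space below it. It runs on an arc about the pivot: in the melter's frame x = 0.070 - 0.221 cos(0.685 - q), z = 0.128 + 0.221 sin(0.685 - q), q the lever angle. The face slopes 26 degrees down toward +x at rest, is level at q 0.45, 26 degrees down toward -x at the stop.
- catch (a joint): Angle of the sprung catch with its release key, rad: 0 at rest or holding, 0.3 fully pressed; a caught lever is let go when it passes about 0.15. Springs back when let go.
- release_key (a point): Centre of the upper face of the small black release key, 34 mm (x) x 28 mm (y), at rest at x -0.130, y -0.185, z 0.057 in the melter's frame, on the lever's outer side. Pressed straight down 10 to 16 mm (2 to 8 N) it takes the catch off the lever, which then swings up beside it (pad edge 54 mm from the key's centre).
- slab: Loose slab of cream wax scored into six pieces, 70 mm (its x) x 64 mm (its y) x 22 mm thick, 85 g, lying flat on the loading shelf between the guides. Origin at the centre of its underside. Pushed toward the melter's +x it tips into the tank once its centre is past the 4 mm wide rim.
- spare_slab: A second, equal wax slab lying on the table; leave it alone. Origin at the centre of its underside.
- test_jar: Open amber glass jar, 69 mm diameter, 88 mm high, standing on the table; leave it alone. Origin at the centre of its underside.
- capped_jar: Jar with a cream lid, 72 mm diameter, 90 mm high, standing on the table; leave it alone. Origin at the centre of its underside.
- trimmer: Steel wick trimmer, 31 x 176 x 9 mm, lying on the table; leave it alone. Origin at the centre of its underside.
There are look-alikes about, which are no part of the job. Leave any brown or green look-alike of the slab alone.

How it is judged:
On the way, in this order (a step that is already met when the one before it is completed fails the run):
1. the lever is caught down and the lid stays open with the robot off the lever (value of joint lever above 0.8 rad and value of joint lid above 0.85 rad and contact force between lever and the arm below 0.2 N and contact force between lever and the fingers below 0.2 N), for 0.4 s.
2. the slab lies down in the tank while the lid is held open (x of slab in the frame of melter between 0 and 0.15 m and y of slab in the frame of melter between -0.085 and 0.085 m and z of slab in the frame of melter below 0.085 m and value of joint lid above 0.85 rad and value of joint lever above 0.8 rad), for 0.2 s.
At the end, for the whole second after the job is handed in: The slab is at rest inside the tank, its underside's centre at least 30 mm below the rim; the lid is shut (within 0.04 rad), the lever back up (within 0.05 rad) and the catch sprung back (within 0.04 rad) (x of slab in the frame of melter between 0 and 0.15 m and y of slab in the frame of melter between -0.085 and 0.085 m and z of slab in the frame of melter below 0.085 m and value of joint each of lid, catch below 0.04 rad and value of joint lever below 0.05 rad and linear speed of slab below 0.02 m/s); the robot touches nothing.
It fails at once if the robot touches the lid with more than 2 N (contact force between lid and the arm above 2 N or contact force between lid and the fingers above 2 N).
It fails at once if the slab is lifted off the loading shelf (its underside's centre more than 20 mm above it) (z of slab in the frame of melter above 0.135 m).
It fails at once if the fingers squeeze or shove the slab with more than 15 N (contact force between slab and the fingers above 15 N).
It fails at once if the spare slab, a jar or the trimmer is moved more than 20 mm (distance of any of spare_slab, test_jar, capped_jar, trimmer from where it was at the start of the episode above 0.02 m).
It also fails if it takes over 59 s, if anything falls off the work surface, if the arm or the gripper's body presses on something with over 40 N, if the wrist force passes 120 N, or if a joint passes its speed limit or range.

## Working session

There is one attempt and no reset: what is moved stays moved. The work goes in short steps, Python scripts to look and compute and a tool call to move; the robot and the scene stay as the last step left them, time stands still between calls to the robot, and variables do not carry over. Pictures are saved under pics/ and viewed, at most 10 in all, crops included, and the job is handed in when it is done.

Besides the shell and the picture viewer there is one more tool, called after "Request:" by a JSON object that holds its "api" and its "payload". step_arm: Moves the arm, as the interface text tells. Its arguments: {"type":"object","properties":{"commands":{"type":"array","items":{"type":"number"}},"jaw":{"type":"number"},"grip_force":{"type":"number"}},"required":["commands"]}

```bash
mkdir -p pics; cat > h.py <<'E'
from station import manip
import numpy as np, cv2
from scipy.spatial.transform import Rotation as Rn
def ray(s,u,v):
    R=np.array(s["R"]);t=np.array(s["t"])
    d=R.T@np.array([(u-s["cx"])/s["fx"],(v-s["cy"])/s["fy"],1.]);return -R.T@t,d
def plane(s,u,v,z):
    o,d=ray(s,u,v);return o+d*(z-o[2])/d[2]
def proj(s,X):
    c=np.array(s["R"])@np.array(X)+np.array(s["t"]);return s["fx"]*c[0]/c[2]+s["cx"],s["fy"]*c[1]/c[2]+s["cy"]
def tri(s1,p1,s2,p2):
    o1,d1=ray(s1,*p1);o2,d2=ray(s2,*p2)
    k=np.linalg.lstsq(np.c_[d1,-d2],o2-o1,rcond=None)[0]
    a=o1+k[0]*d1;b=o2+k[1]*d2;return (a+b)/2,np.linalg.norm(a-b)
E
python3 - <<'E'
from h import *
print(manip.sense())
for n in("top","side"):
    s=manip.snapshot(n);cv2.imwrite(f"pics/{n}0.png",cv2.resize(np.array(s["pixels"]),(800,600),interpolation=cv2.INTER_CUBIC))
    s={k:np.array(v) for k,v in s.items()};np.savez(n+"0.npz",**s);print(n,s["R"],s["t"],s["fx"],s["fy"],s["cx"],s["cy"])
E
```

```text
{'t': 0.0, 'q': array([-1.37748330e+00,  5.28477151e-01,  1.43391509e+00,  2.09830133e-05,
        1.18136497e+00, -1.78497146e-01]), 'qd': array([-0.00133281, -0.00197924,  0.0009108 , -0.00041054,  0.00074068,
        0.00010802]), 'tau': array([ 3.19894407e-04, -4.42341828e+01, -1.78025651e+01, -1.98696875e-04,
        8.45996401e-03, -1.38157031e-05]), 'tcp_pos': array([ 0.2269441 , -0.58148769,  0.19132288]), 'tool_rot': array([ 9.82769523e-01,  1.84832067e-01,  1.68398455e-06, -1.08232168e-03]), 'force': array([-0.40577987, -0.37343238,  0.70758098]), 'ft_torque': array([ 0.00498539,  0.01825638, -0.00227535]), 'gripper_force': 0.0, 'finger_gap': 0.9980205092279021}
top [[-0.01182421 -0.99971237  0.0208656 ]
 [-0.99355082  0.00939288 -0.11299799]
 [ 0.1127695  -0.02206714 -0.9933761 ]] [-0.17935196  0.58848337  1.15362627] 403.9573902993571 403.9573902993571 252.8216778059511 185.15257088489818
side [[-0.83728609 -0.54655296 -0.0152269 ]
 [-0.3395787   0.54163747 -0.76897019]
 [ 0.4285304  -0.63867732 -0.63910327]] [0.37697419 0.41400493 1.16387227] 461.58252585950345 461.58252585950345 254.7854873853536 198.51163997623053
```

View pics/top0.png

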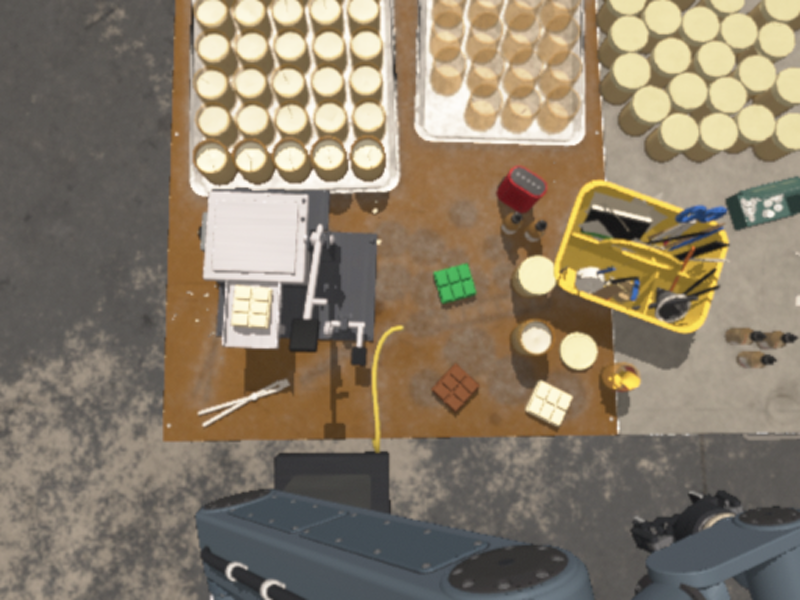

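View pics/side0.png

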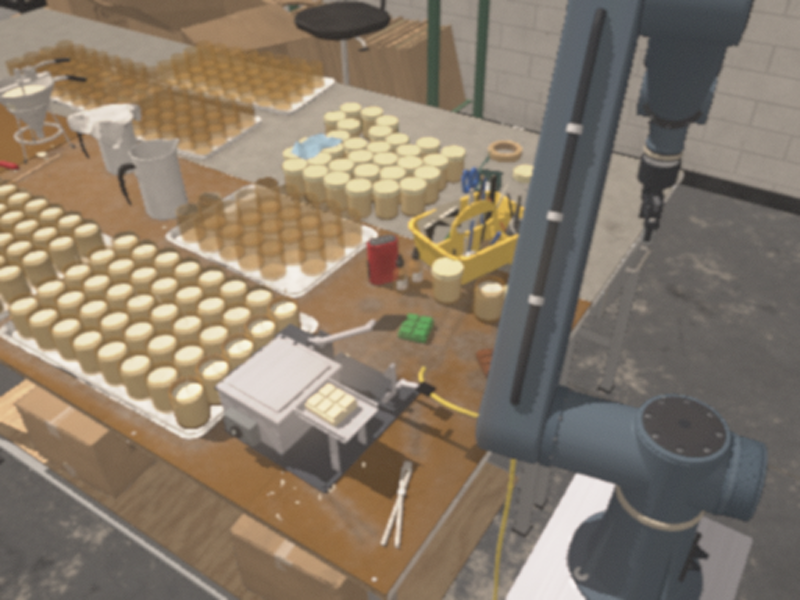

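The top view shows the melter with its slab at about (251,307), the pad at (304,334), the key at (358,355) and the lid around (256,236). In the side view, the slab is at (330,404), the key at about (425,389) and the pad at about (385,322). Next I'll measure with masks in both views.

```bash
python3 - <<'E'
from h import *
T=dict(np.load("top0.npz"));S=dict(np.load("side0.npz"))
def blobs(s,mask,box,mn):
    k=np.zeros_like(mask);x0,y0,x1,y1=[int(b*.64) for b in box];k[y0:y1,x0:x1]=mask[y0:y1,x0:x1]
    cs,_=cv2.findContours(k,cv2.RETR_EXTERNAL,cv2.CHAIN_APPROX_NONE);o=[]
    for c in cs:
        if cv2.contourArea(c)>mn:
            o.append((cv2.contourArea(c),cv2.minAreaRect(c)))
    return sorted(o,key=lambda a:-a[0])
def wax(s):
    h=cv2.cvtColor(s["pixels"],cv2.COLOR_BGR2HSV);return ((h[...,1]>45)&(h[...,0]>15)&(h[...,0]<40)&(h[...,2]>140)).astype(np.uint8)
def blk(s): return (s["pixels"].max(2)<45).astype(np.uint8)
print("wax top",blobs(T,wax(T),(225,280,280,335),20))
print("wax side",blobs(S,wax(S),(295,370,365,435),20))
print("blk top",blobs(T,blk(T),(285,310,372,370),10))
print("blk side",blobs(S,blk(S),(370,300,445,400),5))
def up(s,b,f,n):
    x0,y0,x1,y1=[int(q*.64) for q in b];cv2.imwrite(n,cv2.resize(s["pixels"][y0:y1,x0:x1],None,fx=f,fy=f,interpolation=cv2.INTER_CUBIC));print(n,x0,y0)
up(T,(190,180,390,370),6,"pics/tc.png");up(S,(210,300,450,480),5,"pics/sc.png")
E
```

```text
wax top [(310.5, ((160.862060546875, 196.6551971435547), (24.08319091796875, 25.24582862854004), 4.763641834259033))]
wax side [(492.0, ((211.80767822265625, 258.0384521484375), (28.56705665588379, 23.020057678222656), 33.690067291259766))]
blk top []
blk side []
pics/tc.png 121 115
pics/sc.png 134 192
```

View pics/tc.png

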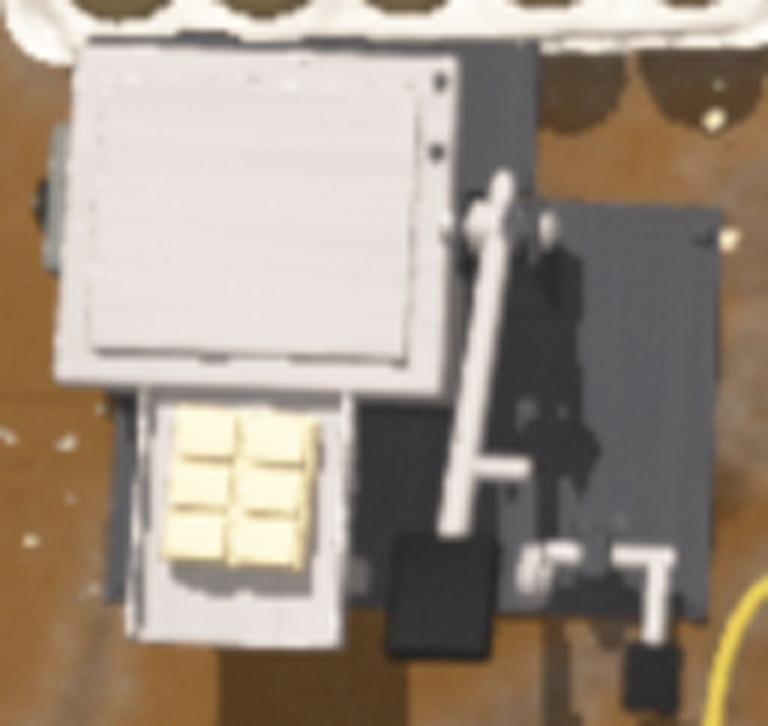

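View pics/sc.png

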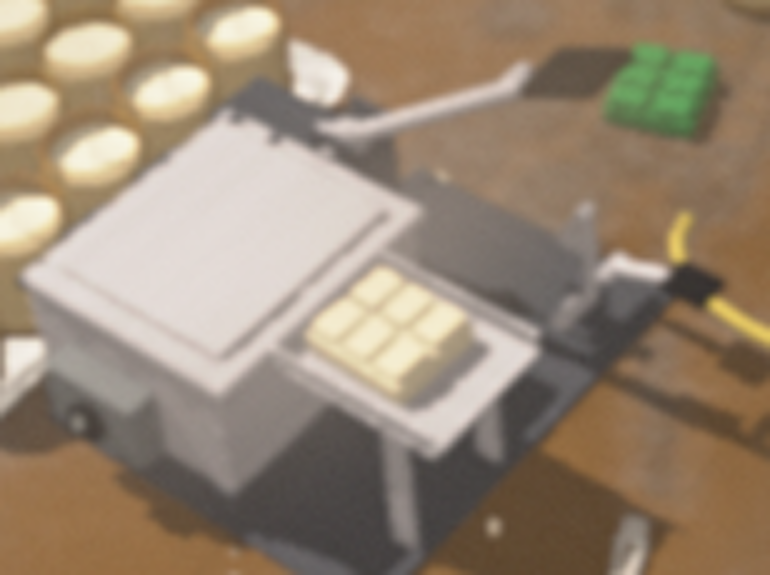

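The top crop shows pad centre (441,597), key centre (653,677), lid front corners (57,380) and (445,395), back-left corner (80,50), and shelf front corners (130,640) and (340,645). The side crop shows the pad at (585,73), the key at (696,284), lid corners (220,388), (422,210), (25,275), and shelf corners (432,452), (540,350).

```bash
python3 - <<'E'
from h import *
T=dict(np.load("top0.npz"));S=dict(np.load("side0.npz"))
tp=lambda u,v:(121+(u+.5)/6-.5,115+(v+.5)/6-.5)
sp=lambda u,v:(134+(u+.5)/5-.5,192+(v+.5)/5-.5)
P={'pad':((441,597),(585,73)),'key':((653,677),(696,284)),'lidF+':((57,380),(220,388)),'lidF-':((445,395),(422,210)),'lidB+':((80,50),(25,275)),'shF+':((130,640),(432,452)),'shF-':((340,645),(540,350)),'slab':((240,487),(388,322))}
for k,(a,b) in P.items():
    X,e=tri(T,tp(*a),S,sp(*b));print(k,X.round(4),round(e,4))
# known heights from top view -> rigid fit
M={'pad':(-.101,-.110,.268),'key':(-.130,-.185,.057),'lidF+':None,'shF+':(-.122,.049,.127),'shF-':(-.122,-.049,.127)}
m=[];w=[]
for k,x in M.items():
    if x: m.append(x[:2]);w.append(plane(T,*tp(*P[k][0]),x[2])[:2])
for a,y in(((57,380),.088),((445,395),-.088)): m.append((-.004,y));w.append(plane(T,*tp(*a),.133)[:2])
m=np.array(m);w=np.array(w);print(w.round(4))
R,_=Rn.align_vectors(np.c_[w-w.mean(0),0*w[:,0]],np.c_[m-m.mean(0),0*m[:,0]])
y=R.as_euler('zyx')[0];R2=R.as_matrix()[:2,:2];o=w.mean(0)-R2@m.mean(0)
print('yaw',np.degrees(y),'o',o);print(((m@R2.T+o)-w).round(4))
X=plane(T,160.86,196.66,.137)[:2];print('slab melter',R2.T@(X-o))
print('lidangles',np.degrees(np.arctan2(*(w[5]-w[6])[::-1]))-90)
E
```

```text
pad [ 0.4908 -0.0435  0.2647] 0.0062
key [ 0.4622 -0.1175  0.0545] 0.0028
lidF+ [0.5991 0.1475 0.13  ] 0.0013
lidF- [ 0.5919 -0.0254  0.125 ] 0.0026
lidB+ [0.751  0.1407 0.1278] 0.0002
shF+ [0.4824 0.1152 0.1193] 0.0007
shF- [0.4784 0.0216 0.1146] 0.0011
slab [0.5493 0.0638 0.1346] 0.0005
[[ 0.4934 -0.0423]
 [ 0.4634 -0.1169]
 [ 0.4819  0.1131]
 [ 0.4786  0.0199]
 [ 0.5981  0.1463]
 [ 0.5898 -0.0271]]
yaw -2.7539183406799377 o [0.60029162 0.06072109]
[[ 0.0007 -0.002 ]
 [-0.0019 -0.0009]
 [-0.0011  0.0025]
 [-0.0025 -0.0022]
 [ 0.0024  0.0025]
 [ 0.0023  0.0001]]
slab melter [-0.0539005  -0.00089064]Traceback (most recent call last):
  File "<stdin>", line 19, in <module>
IndexError: index 6 is out of bounds for axis 0 with size 6
```

Request:
{"api": "step_arm", "payload": {"commands": [0.026, -0.024, -0.026, 0, 0, 1.5, 0.053, -0.049, -0.052, 0, 0, 3, 0.08, -0.073, -0.078, 0, 0, 4.5, 0.107, -0.097, -0.104, 0, 0, 6, 0.133, -0.122, -0.129, 0, 0, 7.5, 0.16, -0.146, -0.129, 0, 0, 9, 0.187, -0.17, -0.129, 0, 0, 10.5, 0.213, -0.194, -0.129, 0, 0, 12, 0.24, -0.219, -0.129, 0, 0, 14, 0.267, -0.243, -0.129, 0, 0, 16], "jaw": 0, "grip_force": 20}}

```text
t: 1.1
tcp_pos: [0.3877, -0.2571, 0.321]
tool_rot: [0.999, 0.045, -0.0, -0.0]
force: [0.5, -0.3, 0.1]
finger_gap: 0.0
gripper_force: 0.0
```

```bash
cat >> h.py <<'E'
YAW=np.radians(-2.75);O=np.array([.6003,.0607,0]);RM=Rn.from_euler('z',YAW)
def mel(p): return RM.inv().apply(np.array(p)-O)
def st():
    s=manip.sense();r=Rn.from_quat(s["tool_rot"]);D=RM*Rn.from_euler('x',np.pi)
    print('t',round(s["t"],2),'mel',mel(s["tcp_pos"]).round(4),'F',np.round(s["force"],1),'gap',round(s["finger_gap"],3),'toolrv to melter-down',np.degrees((r.inv()*D).as_rotvec()).round(2));return s,r
def to(p):
    s,r=st();print('tool delta',r.inv().apply(RM.apply(p)+O-np.array(s["tcp_pos"])).round(4))
E
python3 -c "
from h import *
to([-.101,-.110,.32])"
```

```text
t 1.1 mel [-0.1971 -0.3277  0.321 ] F [ 0.5 -0.3  0.1] gap 0.0 toolrv to melter-down [-0.04  0.03  7.96]
tool delta [ 0.1253 -0.2023  0.0011]
```

Request:
{"api": "step_arm", "payload": {"commands": [0.016, -0.025, 0, 0, 0, 1, 0.031, -0.051, 0, 0, 0, 2, 0.047, -0.076, 0, 0, 0, 3, 0.063, -0.101, 0, 0, 0, 4, 0.078, -0.126, 0, 0, 0, 5, 0.094, -0.152, 0, 0, 0, 6, 0.11, -0.177, 0, 0, 0, 7, 0.125, -0.202, 0, 0, 0, 8, 0.125, -0.202, 0, 0, 0, 8, 0.125, -0.202, 0, 0, 0, 8]}}

```text
t: 2.1
tcp_pos: [0.4929, -0.0459, 0.3208]
tool_rot: [1.0, -0.023, -0.001, 0.0]
force: [0.1, -0.6, -1.3]
finger_gap: -0.001
gripper_force: 0.0
```

```bash
python3 -c "
from h import *
st()
s=manip.snapshot('wrist');print({k:np.array(v).round(4).tolist() for k,v in s.items() if k!='pixels'})
cv2.imwrite('pics/w1.png',cv2.resize(np.array(s['pixels']),(800,600)))"
```

```text
t 2.1 mel [-0.1021 -0.1116  0.3208] F [ 0.1 -0.6 -1.3] gap -0.001 toolrv to melter-down [0.02 0.08 0.16]
{'fx': 297.3186, 'fy': 297.3186, 'cx': 259.7448, 'cy': 195.2647, 'mount': [[-0.0003, -0.9575, -0.2883, 0.0736], [1.0, -0.0, -0.0009, -0.0002], [0.0009, -0.2883, 0.9575, -0.1814], [0.0, 0.0, 0.0, 1.0]]}
```

View pics/w1.png

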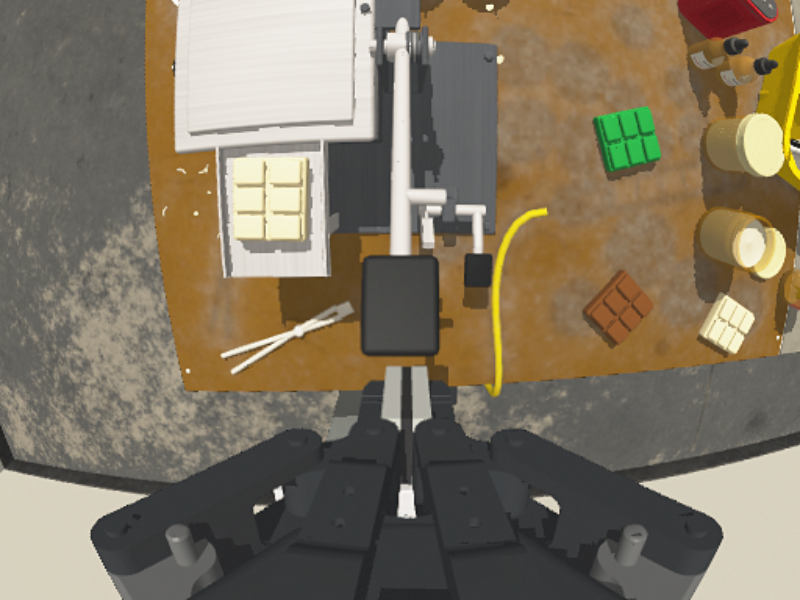

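The fisheye view shows the pad at (400,305), in line with the fingertips at (406,380). By ray it is within 3 mm of the plan. Next I press along the arc.

Request:
{"api": "step_arm", "payload": {"commands": [0.001, -0.002, 0.02, 0, 0, 0, 0.002, -0.002, 0.04, 0, 0, 0, 0.001, -0.002, 0.05, 0, 0, 0, -0.005, -0.002, 0.06, 0, 0, 0, -0.011, -0.002, 0.071, 0, 0, 0, -0.017, -0.002, 0.08, 0, 0, 0, -0.023, -0.002, 0.091, 0, 0, 0, -0.028, -0.002, 0.101, 0, 0, 0, -0.032, -0.002, 0.11, 0, 0, 0, -0.036, -0.002, 0.121, 0, 0, 0]}}

```text
t: 3.15
tcp_pos: [0.4519, -0.0426, 0.2019]
tool_rot: [1.0, -0.023, -0.005, 0.001]
force: [-14.6, 0.1, 19.8]
finger_gap: 0.005
gripper_force: 9.9
```

```bash
python3 -c "
from h import *
st()"
```

```text
t 3.15 mel [-0.1433 -0.1103  0.2019] F [-14.6   0.1  19.8] gap 0.005 toolrv to melter-down [0.08 0.57 0.15]
```

Request:
{"api": "step_arm", "payload": {"commands": [-0.008, 0, 0.01, 0, 0, 0, -0.011, 0, 0.02, 0, 0, 0, -0.014, 0, 0.032, 0, 0, 0, -0.016, 0, 0.043, 0, 0, 0, -0.017, 0, 0.053, 0, 0, 0, -0.018, 0, 0.064, 0, 0, 0, -0.018, 0, 0.075, 0, 0, 0, -0.018, 0, 0.086, 0, 0, 0, -0.017, 0, 0.095, 0, 0, 0, -0.016, 0, 0.102, 0, 0, 0]}}

```text
t: 4.15
tcp_pos: [0.4403, -0.0416, 0.0979]
tool_rot: [1.0, -0.024, -0.001, -0.0]
force: [-3.3, -0.0, 3.8]
finger_gap: 0.003
gripper_force: 2.0
```

```bash
python3 -c "
from h import *
st()"
```

```text
t 4.15 mel [-0.1549 -0.1099  0.0979] F [-3.3 -0.   3.8] gap 0.003 toolrv to melter-down [-0.02  0.12  0.05]
```

Request:
{"api": "step_arm", "payload": {"commands": [0, 0, 0.003, 0, 0, 0, 0.001, 0, 0.006, 0, 0, 0, 0.001, 0, 0.009, 0, 0, 0, 0.002, 0, 0.012, 0, 0, 0, 0.002, 0, 0.014, 0, 0, 0, 0.003, 0, 0.016, 0, 0, 0, 0.003, 0, 0.018, 0, 0, 0, 0.004, 0, 0.019, 0, 0, 0, 0.004, 0, 0.02, 0, 0, 0, 0.004, 0, 0.02, 0, 0, 0]}}

```text
t: 5.15
tcp_pos: [0.4457, -0.0419, 0.0782]
tool_rot: [1.0, -0.024, 0.0, -0.0]
force: [-2.6, 0.5, 1.3]
finger_gap: -0.001
gripper_force: 1.4
```

```bash
python3 -c "
from h import *
st()
s=manip.snapshot('side');cv2.imwrite('pics/s2.png',cv2.resize(np.array(s['pixels'])[170:330,120:333],(800,600)))"
```

```text
t 5.15 mel [-0.1495 -0.1099  0.0782] F [-2.6  0.5  1.3] gap -0.001 toolrv to melter-down [-0.   -0.02  0.05]
```

View pics/s2.png

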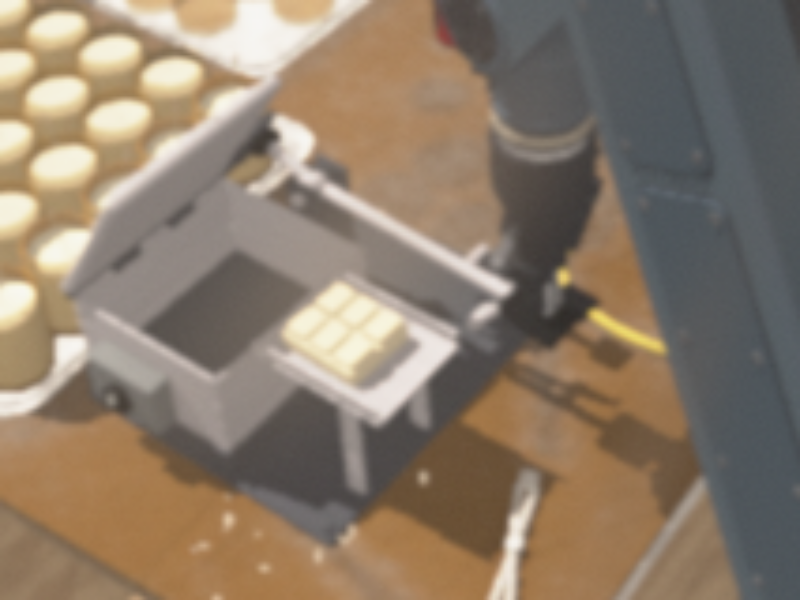

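The lid stands open and the pad sits under the fingers near (545,290). The force is still small, so I'll press a little further to reach the stop.

Request:
{"api": "step_arm", "payload": {"commands": [0, 0, 0.001, 0, 0, 0, 0, 0, 0.002, 0, 0, 0, 0, 0, 0.003, 0, 0, 0, 0, 0, 0.004, 0, 0, 0, 0, 0, 0.005, 0, 0, 0, 0, 0, 0.006, 0, 0, 0, 0, 0, 0.007, 0, 0, 0, 0, 0, 0.008, 0, 0, 0, 0, 0, 0.008, 0, 0, 0, 0, 0, 0.008, 0, 0, 0]}}

```text
t: 6.2
tcp_pos: [0.4461, -0.0422, 0.0703]
tool_rot: [1.0, -0.024, 0.001, 0.0]
force: [1.1, -0.7, 1.1]
finger_gap: 0.0
gripper_force: 0.3
```

```bash
python3 -c "
from h import *
st()
s=manip.snapshot('wrist');cv2.imwrite('pics/w2.png',cv2.resize(np.array(s['pixels'])[100:340,100:420],(800,600)))"
```

```text
t 6.2 mel [-0.1491 -0.1102  0.0703] F [ 1.1 -0.7  1.1] gap 0.0 toolrv to melter-down [ 0.03 -0.06  0.06]
```

View pics/w2.png

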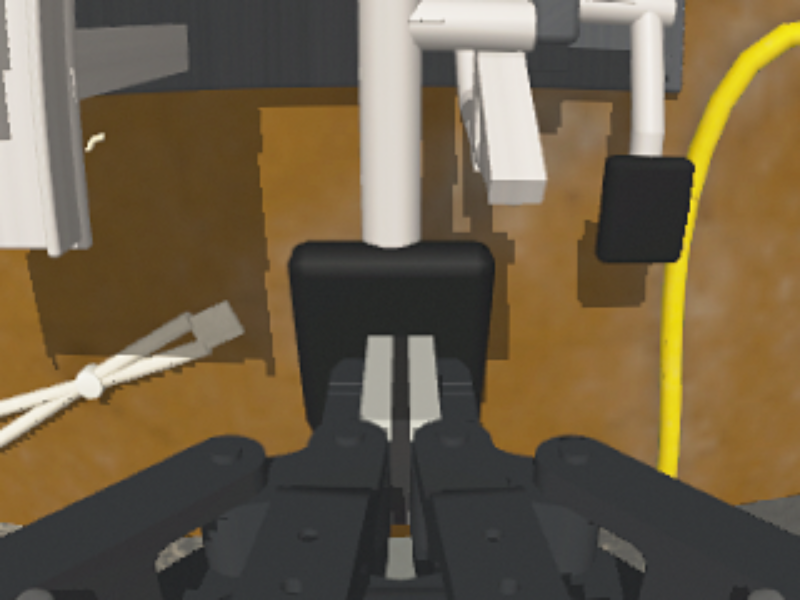

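The fingers sit on the near half of the pad, around (400,380). That part of the face is lower, so I'll press further and watch the force.

Request:
{"api": "step_arm", "payload": {"commands": [0, 0, 0.001, 0, 0, 0, 0, 0, 0.002, 0, 0, 0, 0, 0, 0.003, 0, 0, 0, 0, 0, 0.004, 0, 0, 0, 0, 0, 0.005, 0, 0, 0, 0, 0, 0.006, 0, 0, 0, 0, 0, 0.006, 0, 0, 0, 0, 0, 0.006, 0, 0, 0, 0, 0, 0.006, 0, 0, 0, 0, 0, 0.006, 0, 0, 0]}}

```text
t: 7.25
tcp_pos: [0.445, -0.0417, 0.0642]
tool_rot: [1.0, -0.024, -0.001, -0.0]
force: [-0.2, -0.5, 0.6]
finger_gap: -0.003
gripper_force: 0.2
```

Request:
{"api": "step_arm", "payload": {"commands": [0, 0, 0.001, 0, 0, 0, 0.001, 0, 0.002, 0, 0, 0, 0.001, 0, 0.003, 0, 0, 0, 0.002, 0, 0.004, 0, 0, 0, 0.002, 0, 0.005, 0, 0, 0, 0.002, 0, 0.006, 0, 0, 0, 0.003, 0, 0.007, 0, 0, 0, 0.003, 0, 0.008, 0, 0, 0, 0.003, 0, 0.008, 0, 0, 0, 0.003, 0, 0.008, 0, 0, 0]}}

```text
t: 8.25
tcp_pos: [0.4494, -0.0424, 0.0564]
tool_rot: [1.0, -0.024, 0.001, 0.0]
force: [0.1, 0.1, 0.4]
finger_gap: 0.001
gripper_force: 0.0
```

```bash
python3 -c "
from h import *
st()
T=manip.snapshot('top');W=manip.snapshot('wrist')
cv2.imwrite('pics/w3.png',np.hstack([cv2.resize(np.array(T['pixels'])[110:240,115:275],(400,325)),cv2.resize(np.array(W['pixels'])[100:300,140:386],(400,325))]))"
```

```text
t 8.25 mel [-0.1457 -0.1102  0.0564] F [0.1 0.1 0.4] gap 0.001 toolrv to melter-down [ 0.03 -0.1   0.05]
```

View pics/w3.png

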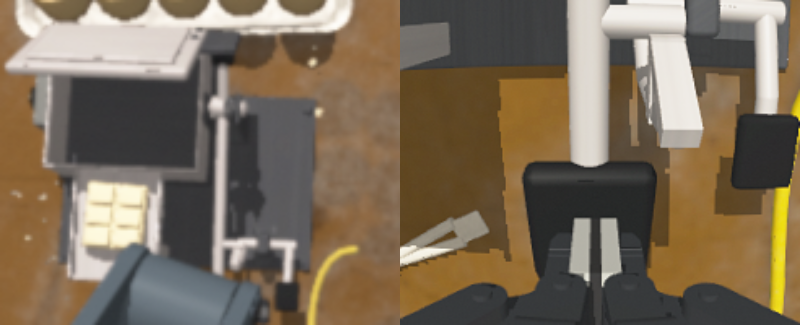

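In this view the pad has moved down with the tool, because its size in the wrist image hasn't changed (far edge at (590,165)). The lid is open. I'll keep pressing until the stop pushes back.

Request:
{"api": "step_arm", "payload": {"commands": [0, 0, 0.001, 0, 0, 0, 0.001, 0, 0.002, 0, 0, 0, 0.001, 0, 0.003, 0, 0, 0, 0.002, 0, 0.004, 0, 0, 0, 0.002, 0, 0.005, 0, 0, 0, 0.002, 0, 0.006, 0, 0, 0, 0.003, 0, 0.007, 0, 0, 0, 0.003, 0, 0.008, 0, 0, 0, 0.003, 0, 0.008, 0, 0, 0, 0.003, 0, 0.008, 0, 0, 0]}}

```text
t: 9.35
tcp_pos: [0.4514, -0.0421, 0.0482]
tool_rot: [1.0, -0.024, -0.0, -0.0]
force: [-1.1, -0.3, -0.4]
finger_gap: 0.003
gripper_force: 0.6
```

```bash
python3 -c "
from h import *
st()
W=manip.snapshot('wrist');p=np.array(W['pixels']);np.save('w4.npy',p)
T=manip.snapshot('top')
m=(p.max(2)<40).astype(np.uint8)
for r in range(180,240,6):
  x=np.where(m[r,215:310])[0]+215; print(r,(x.min(),x.max(),len(x)) if len(x) else None)"
```

```text
t 9.35 mel [-0.1438 -0.1098  0.0482] F [-1.1 -0.3 -0.4] gap 0.003 toolrv to melter-down [-0.01  0.02  0.05]
180 None
186 None
192 None
198 None
204 (np.int64(250), np.int64(295), 4)
210 (np.int64(216), np.int64(297), 2)
216 (np.int64(217), np.int64(297), 6)
222 (np.int64(218), np.int64(296), 6)
228 (np.int64(219), np.int64(295), 6)
234 (np.int64(220), np.int64(294), 7)
```

Request:
{"api": "step_arm", "payload": {"commands": [0.002, 0, 0.001, 0, 0, 0, 0.003, 0, 0.001, 0, 0, 0, 0.005, 0, 0.002, 0, 0, 0, 0.006, 0, 0.002, 0, 0, 0, 0.008, 0, 0.003, 0, 0, 0, 0.009, 0, 0.003, 0, 0, 0, 0.011, 0, 0.004, 0, 0, 0, 0.012, 0, 0.004, 0, 0, 0, 0.012, 0, 0.004, 0, 0, 0, 0.012, 0, 0.004, 0, 0, 0]}}

```text
t: 10.45
tcp_pos: [0.4582, -0.0421, 0.044]
tool_rot: [1.0, -0.023, -0.005, -0.001]
force: [-10.3, -3.9, 7.2]
finger_gap: -0.003
gripper_force: 5.5
```

```bash
python3 -c "
from h import *
st()
W=manip.snapshot('wrist');p=np.array(W['pixels']);q=np.load('w4.npy')
S=manip.snapshot('side')
cv2.imwrite('pics/w5.png',np.hstack([cv2.resize(np.array(S['pixels'])[170:300,170:330],(400,325),interpolation=2),cv2.resize(p[100:300,140:386],(400,325))]))"
```

```text
t 10.45 mel [-0.137  -0.1095  0.044 ] F [-10.3  -3.9   7.2] gap -0.003 toolrv to melter-down [-0.06  0.6   0.14]
```

View pics/w5.png

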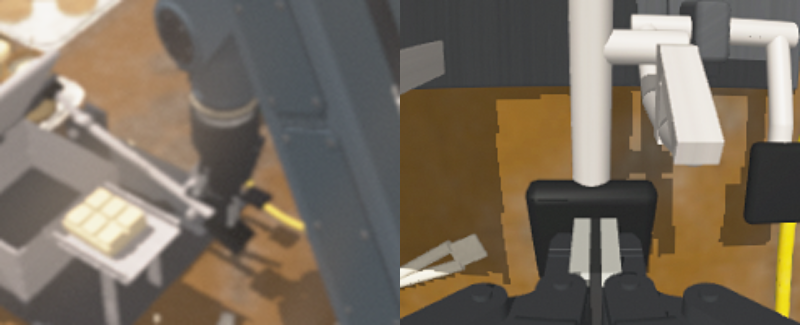

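The wrist half shows the tips at (595,218), over the near part of the pad. The force direction (−x, up) says they're bearing on its near edge. I'll lift slightly, shift forward and press again.

Request:
{"api": "step_arm", "payload": {"commands": [-0.006, 0, -0.004, 0, 0, 0, -0.008, 0, -0.012, 0, 0, 0, -0.008, 0, -0.02, 0, 0, 0, -0.008, 0, -0.03, 0, 0, 0, -0.008, 0, -0.04, 0, 0, 0, -0.008, 0, -0.05, 0, 0, 0, -0.004, 0, -0.056, 0, 0, 0, 0, 0, -0.06, 0, 0, 0, 0, 0, -0.06, 0, 0, 0, 0, 0, -0.06, 0, 0, 0]}}

```text
t: 11.55
tcp_pos: [0.4635, -0.0428, 0.1042]
tool_rot: [1.0, -0.024, -0.0, -0.0]
force: [-1.0, 0.7, -0.7]
finger_gap: -0.003
gripper_force: 0.0
```

```bash
python3 -c "
from h import *
st()
W=manip.snapshot('wrist');p=np.array(W['pixels']);T=manip.snapshot('top')
cv2.imwrite('pics/w6.png',np.hstack([cv2.resize(np.array(T['pixels'])[110:240,115:275],(400,325),interpolation=2),cv2.resize(p[100:300,140:386],(400,325))]))"
```

```text
t 11.55 mel [-0.1316 -0.1099  0.1042] F [-1.   0.7 -0.7] gap -0.003 toolrv to melter-down [-0.    0.01  0.05]
```

View pics/w6.png

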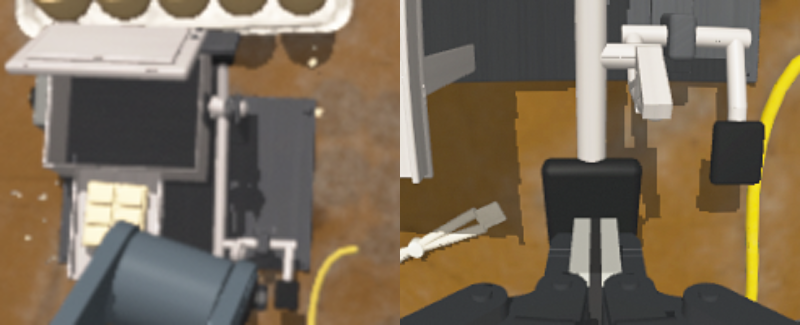

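The left half shows the lid open with nothing holding the lever. On the right the pad is smaller (98 px), so the fingers are clear and the lever is caught. Next I go round behind the slab with a narrow jaw gap and a slight back tilt.

Request:
{"api": "step_arm", "payload": {"commands": [0, 0, -0.02, 0, 0, 0, 0, 0, -0.045, 0, 0, 0, 0, 0, -0.07, 0, 0, 0, 0, 0, -0.09, 0, 2, 0, 0, -0.02, -0.096, 0, 4, 0, 0, -0.045, -0.096, 0, 6, 0, 0, -0.07, -0.096, 0, 8, 0, -0.095, -0.096, 0, 10, 0, 0, -0.11, -0.096, 0, 10, 0, 0, -0.11, -0.096, 0, 10, 0, 0], "jaw": 20}}

```text
t: 12.65
tcp_pos: [0.3597, 0.0572, 0.1034]
tool_rot: [0.996, -0.024, 0.004, -0.087]
force: [0.4, -0.5, -0.4]
finger_gap: 0.2
gripper_force: 0.0
```

I dropped a number in that call, so the last rows were skewed: the tool backed off about 110 mm and came down. I'll check that nothing was disturbed.

```bash
cat >> h.py <<'E'
def slab():
    s=manip.snapshot('top');p=np.array(s['pixels']);h=cv2.cvtColor(p,cv2.COLOR_BGR2HSV)
    m=((h[...,1]>45)&(h[...,0]>15)&(h[...,0]<40)&(h[...,2]>120)).astype(np.uint8)
    k=np.zeros_like(m);k[130:228,135:200]=m[130:228,135:200]
    cs,_=cv2.findContours(k,cv2.RETR_EXTERNAL,cv2.CHAIN_APPROX_NONE)
    for c in cs:
        if cv2.contourArea(c)>30:
            r=cv2.minAreaRect(c);print('wax',cv2.contourArea(c),r,'mel@.137',mel(plane(s,*r[0],.137)).round(3))
    # lid: mean brightness where lid lies shut (centre of lid front half)
    u,v=proj(s,RM.apply([.04,0,.133])+O);u,v=int(u),int(v);print('lid-shut area grey',p[v-4:v+5,u-8:u+9].mean().round(0))
E
python3 -c "
from h import *
slab();to([-.13,0,.19])"
```

```text
wax 41.5 ((150.0, 225.0), (4.0, 12.0), 90.0) mel@.137 [-0.13   0.023  0.137]
wax 35.0 ((193.52000427246094, 223.3599853515625), (8.202439308166504, 8.485281944274902), 8.130102157592773) mel@.137 [-0.122 -0.091  0.137]
wax 406.0 ((160.95492553710938, 195.99591064453125), (24.17304229736328, 26.7985782623291), 5.19442892074585) mel@.137 [-0.052 -0.001  0.137]
wax 38.0 ((136.5, 187.0), (16.0, 3.0), 90.0) mel@.137 [-0.031  0.065  0.137]
lid-shut area grey 55.0
t 12.7 mel [-0.2569 -0.0102  0.1001] F [-8.8  2.6 -2.9] gap 0.199 toolrv to melter-down [-10.36   1.3    0.02]
tool delta [ 0.1249 -0.0264 -0.0894]
```

Request:
{"api": "step_arm", "payload": {"commands": [0.01, 0, -0.015, -1, 1, 0, 0.02, -0.005, -0.03, -2, 2, 0, 0.03, -0.01, -0.05, -4, 4, 0, 0.045, -0.015, -0.07, -6, 6, 0, 0.06, -0.02, -0.085, -8, 8, -0.5, 0.075, -0.024, -0.089, -10, 10, -0.9, 0.09, -0.026, -0.089, -10, 10, -0.9, 0.105, -0.026, -0.089, -10, 10, -0.9, 0.105, -0.026, -0.089, -10, 10, -0.9, 0.105, -0.026, -0.089, -10, 10, -0.9]}}

```text
t: 13.7
tcp_pos: [0.4626, 0.0636, 0.1961]
tool_rot: [0.996, -0.023, 0.086, 0.002]
force: [-0.5, 0.7, 0.4]
finger_gap: 0.202
gripper_force: 0.0
```

```bash
python3 -c "
from h import *
to([-.13,0,.124])"
```

```text
t 13.7 mel [-0.1377 -0.0037  0.1961] F [-0.5  0.7  0.4] gap 0.202 toolrv to melter-down [ 0.02 -9.9   0.07]
tool delta [-0.0048 -0.0038  0.0723]
```

Request:
{"api": "step_arm", "payload": {"commands": [-0.003, -0.004, 0.02, 0, 0, 0, -0.005, -0.004, 0.04, 0, 0, 0, -0.008, -0.004, 0.058, 0, 0, 0, -0.01, -0.004, 0.071, 0, 0, 0, -0.004, -0.004, 0.0725, 0, 0, 0, 0.002, -0.004, 0.0735, 0, 0, 0, 0.008, -0.004, 0.0745, 0, 0, 0, 0.014, -0.004, 0.0755, 0, 0, 0, 0.02, -0.004, 0.0765, 0, 0, 0, 0.02, -0.004, 0.0765, 0, 0, 0]}}

```text
t: 14.7
tcp_pos: [0.4983, 0.0657, 0.1252]
tool_rot: [0.996, -0.023, 0.089, 0.002]
force: [0.8, 0.2, 0.1]
finger_gap: 0.201
gripper_force: 0.0
```

```bash
python3 -c "
from h import *
st();slab()"
```

```text
t 14.7 mel [-1.021e-01  1.000e-04  1.252e-01] F [0.8 0.2 0.1] gap 0.201 toolrv to melter-down [  0.03 -10.17   0.07]
wax 33.0 ((193.4324188232422, 223.4053955078125), (7.891151428222656, 8.548747062683105), 9.462321281433105) mel@.137 [-0.122 -0.091  0.137]
wax 405.0 ((161.00001525878906, 196.00001525878906), (24.169662475585938, 26.7685489654541), 4.969740867614746) mel@.137 [-0.052 -0.001  0.137]
wax 36.0 ((137.0, 187.0), (16.0, 4.0), 90.0) mel@.137 [-0.03   0.064  0.137]
lid-shut area grey 54.0
```

Request:
{"api": "step_arm", "payload": {"commands": [0.003, 0, 0.0015, 0, 0, 0, 0.006, 0, 0.003, 0, 0, 0, 0.009, 0, 0.0035, 0, 0, 0, 0.012, 0, 0.004, 0, 0, 0, 0.016, 0, 0.0045, 0, 0, 0, 0.02, 0, 0.005, 0, 0, 0, 0.024, 0, 0.006, 0, 0, 0, 0.028, 0, 0.007, 0, 0, 0, 0.032, 0, 0.0075, 0, 0, 0, 0.035, 0, 0.008, 0, 0, 0]}}

```text
t: 15.75
tcp_pos: [0.5329, 0.0642, 0.1229]
tool_rot: [0.996, -0.023, 0.087, 0.002]
force: [-0.5, -0.6, 0.1]
finger_gap: 0.195
gripper_force: 0.0
```

```bash
python3 -c "
from h import *
st();slab()"
```

```text
t 15.75 mel [-0.0674  0.0003  0.1229] F [-0.5 -0.6  0.1] gap 0.195 toolrv to melter-down [  0.02 -10.04   0.08]
wax 34.5 ((193.51348876953125, 223.4188995361328), (8.055550575256348, 8.548747062683105), 9.462322235107422) mel@.137 [-0.122 -0.091  0.137]
wax 270.5 ((161.358642578125, 192.19654846191406), (24.166234970092773, 19.100460052490234), 4.763641834259033) mel@.137 [-0.042 -0.001  0.137]
wax 38.5 ((137.0, 186.5), (15.0, 4.0), 90.0) mel@.137 [-0.029  0.064  0.137]
lid-shut area grey 55.0
```

There was no contact although the TCP has passed the slab's rear edge, and the lever press also ran about 20 mm deep. So the real fingertips end roughly 20 mm above the reported TCP. I'll back out and re-enter lower.

Request:
{"api": "step_arm", "payload": {"commands": [0.001, 0, -0.004, 0, 0, 0, -0.019, 0, -0.0075, 0, 0, 0, -0.044, 0, -0.012, 0, 0, 0, -0.063, 0, -0.015, 0, 0, 0, -0.076, 0, -0.0175, 0, 0, 0, -0.078, 0, -0.0075, 0, 0, 0, -0.08, 0, 0.002, 0, 0, 0, -0.072, 0, 0.0035, 0, 0, 0, -0.064, 0, 0.005, 0, 0, 0, -0.056, 0, 0.0065, 0, 0, 0]}}

```text
t: 16.8
tcp_pos: [0.4805, 0.0666, 0.1073]
tool_rot: [0.996, -0.023, 0.088, 0.002]
force: [0.2, -0.5, -0.1]
finger_gap: 0.201
gripper_force: 0.0
```

```bash
python3 -c "
from h import *
st();slab()"
```

```text
t 16.8 mel [-1.199e-01  1.000e-04  1.073e-01] F [ 0.2 -0.5 -0.1] gap 0.201 toolrv to melter-down [  0.03 -10.15   0.08]
wax 35.0 ((193.4324188232422, 223.4053955078125), (7.891151428222656, 8.548747062683105), 9.462321281433105) mel@.137 [-0.122 -0.091  0.137]
wax 407.0 ((160.95492553710938, 195.99591064453125), (24.17304229736328, 26.7985782623291), 5.19442892074585) mel@.137 [-0.052 -0.001  0.137]
wax 37.0 ((136.5, 186.5), (15.0, 3.0), 90.0) mel@.137 [-0.029  0.066  0.137]
lid-shut area grey 54.0
```

Request:
{"api": "step_arm", "payload": {"commands": [0.003, 0, 0.0005, 0, 0, 0, 0.006, 0, 0.001, 0, 0, 0, 0.009, 0, 0.0015, 0, 0, 0, 0.012, 0, 0.002, 0, 0, 0, 0.015, 0, 0.0025, 0, 0, 0, 0.018, 0, 0.003, 0, 0, 0, 0.021, 0, 0.0035, 0, 0, 0, 0.024, 0, 0.004, 0, 0, 0, 0.027, 0, 0.0045, 0, 0, 0, 0.03, 0, 0.005, 0, 0, 0]}}

```text
t: 17.85
tcp_pos: [0.5091, 0.0653, 0.107]
tool_rot: [0.996, -0.023, 0.087, 0.002]
force: [-0.4, 0.3, 1.0]
finger_gap: 0.199
gripper_force: 0.0
```

```bash
python3 -c "
from h import *
st();slab()"
```

```text
t 17.85 mel [-0.0913  0.0003  0.107 ] F [-0.4  0.3  1. ] gap 0.199 toolrv to melter-down [  0.02 -10.02   0.08]
wax 36.5 ((193.59457397460938, 223.4324188232422), (8.219949722290039, 8.548747062683105), 9.462322235107422) mel@.137 [-0.122 -0.092  0.137]
wax 400.0 ((160.91238403320312, 195.9202423095703), (24.176319122314453, 26.688758850097656), 5.44033145904541) mel@.137 [-0.052 -0.001  0.137]
lid-shut area grey 54.0
```

Request:
{"api": "step_arm", "payload": {"commands": [0.003, 0, 0.0005, 0, 0, 0, 0.006, 0, 0.001, 0, 0, 0, 0.009, 0, 0.0015, 0, 0, 0, 0.012, 0, 0.002, 0, 0, 0, 0.015, 0, 0.0025, 0, 0, 0, 0.018, 0, 0.003, 0, 0, 0, 0.021, 0, 0.0035, 0, 0, 0, 0.024, 0, 0.004, 0, 0, 0, 0.027, 0, 0.0045, 0, 0, 0, 0.03, 0, 0.005, 0, 0, 0]}}

```text
t: 18.9
tcp_pos: [0.5395, 0.0639, 0.1073]
tool_rot: [0.996, -0.023, 0.087, 0.002]
force: [-1.0, 0.0, 0.6]
finger_gap: 0.201
gripper_force: 0.0
```

```bash
python3 -c "
from h import *
st();slab()"
```

```text
t 18.9 mel [-0.0609  0.0003  0.1073] F [-1.   0.   0.6] gap 0.201 toolrv to melter-down [  0.02 -10.03   0.08]
wax 35.5 ((193.59457397460938, 223.4324188232422), (8.219949722290039, 8.548747062683105), 9.462322235107422) mel@.137 [-0.122 -0.092  0.137]
wax 254.0 ((161.34654235839844, 191.03463745117188), (24.17940330505371, 16.915632247924805), 5.710593223571777) mel@.137 [-0.039 -0.001  0.137]
wax 34.5 ((137.0, 186.0), (14.0, 4.0), 90.0) mel@.137 [-0.028  0.064  0.137]
lid-shut area grey 54.0
```

Request:
{"api": "step_arm", "payload": {"commands": [0.001, 0, -0.004, 0, 0, 0, -0.015, 0, -0.007, 0, 0, 0, -0.031, 0, -0.0095, 0, 0, 0, -0.0455, 0, -0.012, 0, 0, 0, -0.047, 0, -0.004, 0, 0, 0, -0.048, 0, 0.0015, 0, 0, 0, -0.0485, 0, 0.0055, 0, 0, 0, -0.0495, 0, 0.0095, 0, 0, 0, -0.05, 0, 0.0125, 0, 0, 0, -0.05, 0, 0.0125, 0, 0, 0]}}

```text
t: 19.95
tcp_pos: [0.4922, 0.0661, 0.0856]
tool_rot: [0.996, -0.023, 0.087, 0.002]
force: [0.4, -0.3, 0.2]
finger_gap: 0.204
gripper_force: 0.0
```

```bash
python3 -c "
from h import *
st();slab();print(manip.tcp_to_grasp)"
```

```text
t 19.95 mel [-0.1082  0.0002  0.0856] F [ 0.4 -0.3  0.2] gap 0.204 toolrv to melter-down [ 0.02 -9.97  0.08]
wax 37.0 ((193.58999633789062, 223.36997985839844), (8.34386157989502, 8.485281944274902), 8.130102157592773) mel@.137 [-0.122 -0.092  0.137]
wax 404.0 ((160.95901489257812, 195.95083618164062), (24.17304229736328, 26.70804214477539), 5.19442892074585) mel@.137 [-0.052 -0.001  0.137]
wax 38.5 ((137.0, 187.0), (16.0, 4.0), 90.0) mel@.137 [-0.03   0.064  0.137]
lid-shut area grey 54.0
0.0187
```

Request:
{"api": "step_arm", "payload": {"commands": [0.003, 0, 0.0005, 0, 0, 0, 0.006, 0, 0.001, 0, 0, 0, 0.009, 0, 0.0015, 0, 0, 0, 0.012, 0, 0.002, 0, 0, 0, 0.015, 0, 0.0025, 0, 0, 0, 0.018, 0, 0.003, 0, 0, 0, 0.021, 0, 0.0035, 0, 0, 0, 0.024, 0, 0.004, 0, 0, 0, 0.027, 0, 0.0045, 0, 0, 0, 0.03, 0, 0.005, 0, 0, 0]}}

```text
t: 21.0
tcp_pos: [0.5228, 0.0647, 0.0865]
tool_rot: [0.996, -0.023, 0.087, 0.002]
force: [-0.7, 0.1, -0.7]
finger_gap: 0.197
gripper_force: 0.2
```

```bash
python3 -c "
from h import *
st();slab()"
```

```text
t 21.0 mel [-0.0776  0.0003  0.0865] F [-0.7  0.1 -0.7] gap 0.197 toolrv to melter-down [  0.02 -10.02   0.08]
wax 34.0 ((193.59457397460938, 223.4324188232422), (8.219949722290039, 8.548747062683105), 9.462322235107422) mel@.137 [-0.122 -0.092  0.137]
wax 455.5 ((160.55361938476562, 191.9276885986328), (24.269683837890625, 26.06743812561035), 2.8624050617218018) mel@.137 [-0.041  0.001  0.137]
wax 33.0 ((136.5, 187.0), (16.0, 3.0), 90.0) mel@.137 [-0.031  0.065  0.137]
lid-shut area grey 54.0
```

Request:
{"api": "step_arm", "payload": {"commands": [0.0035, 0, 0.0005, 0, 0, 0, 0.007, 0, 0.001, 0, 0, 0, 0.0105, 0, 0.002, 0, 0, 0, 0.014, 0, 0.0025, 0, 0, 0, 0.0175, 0, 0.003, 0, 0, 0, 0.021, 0, 0.0035, 0, 0, 0, 0.0245, 0, 0.0045, 0, 0, 0, 0.028, 0, 0.005, 0, 0, 0, 0.0315, 0, 0.0055, 0, 0, 0, 0.035, 0, 0.006, 0, 0, 0]}}

```text
t: 22.05
tcp_pos: [0.5584, 0.063, 0.0868]
tool_rot: [0.996, -0.023, 0.087, 0.002]
force: [-0.2, -1.1, -0.1]
finger_gap: 0.203
gripper_force: 0.2
```

```bash
python3 -c "
from h import *
st();slab()"
```

```text
t 22.05 mel [-0.042   0.0003  0.0868] F [-0.2 -1.1 -0.1] gap 0.203 toolrv to melter-down [  0.02 -10.03   0.07]
wax 36.0 ((193.51348876953125, 223.4188995361328), (8.055550575256348, 8.548747062683105), 9.462322235107422) mel@.137 [-0.122 -0.091  0.137]
wax 512.0 ((161.12844848632812, 179.0594024658203), (24.439857482910156, 25.228240966796875), 3.012787342071533) mel@.137 [-0.007  0.001  0.137]
lid-shut area grey 60.0
```

Pushing works, with the slab's centre now at about −0.007. About 15 mm more will tip it in.

Request:
{"api": "step_arm", "payload": {"commands": [0.003, 0, 0.0005, 0, 0, 0, 0.006, 0, 0.001, 0, 0, 0, 0.009, 0, 0.0015, 0, 0, 0, 0.012, 0, 0.002, 0, 0, 0, 0.015, 0, 0.0025, 0, 0, 0, 0.017, 0, 0.003, 0, 0, 0, 0.019, 0, 0.0035, 0, 0, 0, 0.021, 0, 0.0035, 0, 0, 0, 0.021, 0, 0.0035, 0, 0, 0, 0.021, 0, 0.0035, 0, 0, 0]}}

```text
t: 23.1
tcp_pos: [0.5794, 0.062, 0.087]
tool_rot: [0.996, -0.023, 0.087, 0.002]
force: [-0.1, 0.3, -0.4]
finger_gap: 0.204
gripper_force: 0.0
```

```bash
python3 -c "
from h import *
st();slab()"
```

```text
t 23.1 mel [-0.021   0.0003  0.087 ] F [-0.1  0.3 -0.4] gap 0.204 toolrv to melter-down [  0.02 -10.03   0.08]
wax 33.5 ((193.4324188232422, 223.4053955078125), (7.891151428222656, 8.548747062683105), 9.462321281433105) mel@.137 [-0.122 -0.091  0.137]
wax 473.5 ((168.0, 159.5), (23.0, 22.0), 90.0) mel@.137 [ 0.047 -0.014  0.137]
lid-shut area grey 130.0
```

The slab has dropped: its blob jumped to (168,159) and shrank to 23×22 px, as expected at floor depth. Next I withdraw, up and back.

Request:
{"api": "step_arm", "payload": {"commands": [-0.002, 0, -0.006, 0, 0, 0, -0.0145, 0, -0.033, 0, 0, 0, -0.031, 0, -0.056, 0, 0, 0, -0.046, 0, -0.084, 0, 0, 0, -0.061, 0, -0.112, 0, -3, 0, -0.079, 0, -0.129, 0, -6, 0, -0.088, 0, -0.13, 0, -10, 0, -0.088, 0, -0.13, 0, -10, 0, -0.088, 0, -0.13, 0, -10, 0, -0.088, 0, -0.13, 0, -10, 0], "jaw": 0}}

```text
t: 24.15
tcp_pos: [0.4697, 0.0673, 0.1992]
tool_rot: [1.0, -0.023, -0.0, 0.0]
force: [-0.5, -0.2, -0.8]
finger_gap: -0.004
gripper_force: 0.0
```

```bash
python3 -c "
from h import *
s,_=st();print(s['q'].round(2));slab();to([-.132,-.188,.2])"
```

```text
t 24.15 mel [-0.1308  0.0003  0.1992] F [-0.5 -0.2 -0.8] gap -0.004 toolrv to melter-down [ 0.02 -0.    0.07]
[-0.09  0.32  1.79 -0.    1.03  1.52]
wax 34.0 ((193.4499969482422, 223.34999084472656), (8.061017990112305, 8.485281944274902), 8.130102157592773) mel@.137 [-0.122 -0.091  0.137]
wax 32.0 ((137.0, 186.5), (4.0, 15.0), 0.0) mel@.137 [-0.029  0.064  0.137]
wax 473.5 ((168.0, 159.5), (23.0, 22.0), 90.0) mel@.137 [ 0.047 -0.014  0.137]
lid-shut area grey 130.0
t 24.2 mel [-0.1308  0.0003  0.1992] F [-0.2 -0.4 -0.4] gap 0.001 toolrv to melter-down [0.02 0.01 0.08]
tool delta [-0.0014  0.1883 -0.0007]
```

Request:
{"api": "step_arm", "payload": {"commands": [0, 0.02, 0, 0, 0, 0, 0, 0.04, 0, 1, 0, 0, 0, 0.065, 0, 3, 0, 0, 0, 0.09, 0, 5, 0, 0, 0, 0.115, 0, 7, 0, 0, 0, 0.135, 0, 9, 0, 0, 0, 0.155, 0, 11, 0, 0, 0, 0.175, 0, 12, 0, 0, 0, 0.175, 0, 12, 0, 0, 0, 0.175, 0, 12, 0, 0]}}

```text
t: 25.2
tcp_pos: [0.4616, -0.1075, 0.1993]
tool_rot: [0.994, -0.024, 0.002, -0.105]
force: [-0.6, 0.4, 0.3]
finger_gap: -0.0
gripper_force: 0.0
```

```bash
python3 -c "
from h import *
s,r=st()
W=manip.snapshot('wrist');p=np.array(W['pixels']);m=(p.max(2)<50).astype(np.uint8)
m[235:]=0
M=np.array(W['mount'])
for c in cv2.findContours(m,cv2.RETR_EXTERNAL,cv2.CHAIN_APPROX_NONE)[0]:
    a=cv2.contourArea(c)
    if a<150: continue
    u,v=cv2.minAreaRect(c)[0];x=(u-W['cx'])/W['fx'];y=(v-W['cy'])/W['fx'];t=np.hypot(x,y)
    d=np.array([np.sin(t)*x/t,np.sin(t)*y/t,np.cos(t)]);d=r.apply(M[:3,:3]@d);o=np.array(s['tcp_pos'])+r.apply(M[:3,3])
    print(a,cv2.boundingRect(c),[mel(o+d*(z-o[2])/d[2]).round(3).tolist() for z in(.057,.085)])
to([-.132,-.175,.05])
"
```

```text
t 25.2 mel [-0.1305 -0.1747  0.1993] F [-0.6  0.4  0.3] gap -0.0 toolrv to melter-down [-1.202e+01  3.000e-02 -1.000e-02]
1216.5 (200, 169, 43, 42) [[-0.153, -0.097, 0.057], [-0.145, -0.107, 0.085]]
1439.5 (0, 0, 30, 235) [[-0.034, 0.332, 0.057], [-0.036, 0.285, 0.085]]
t 25.25 mel [-0.1306 -0.174   0.1994] F [ 0.2 -0.3 -0.3] gap -0.001 toolrv to melter-down [-12.02   0.05   0.06]
tool delta [-0.0013  0.0321  0.1459]
```

Request:
{"api": "step_arm", "payload": {"commands": [0, 0.004, 0.02, 0, 0, 0, 0, 0.008, 0.04, 0, 0, 0, 0, 0.013, 0.06, 0, 0, 0, 0, 0.017, 0.08, 0, 0, 0, 0, 0.021, 0.1, 0, 0, 0, 0, 0.025, 0.12, 0, 0, 0, 0, 0.03, 0.14, 0, 0, 0, 0, 0.033, 0.155, 0, 0, 0, 0, 0.035, 0.165, 0, 0, 0, 0, 0.035, 0.165, 0, 0, 0]}}

```text
t: 26.25
tcp_pos: [0.4614, -0.1061, 0.0302]
tool_rot: [0.994, -0.023, 0.001, -0.105]
force: [-0.1, 0.5, 0.2]
finger_gap: 0.0
gripper_force: 0.0
```

```bash
python3 -c "
from h import *
st();slab()"
```

```text
t 26.25 mel [-0.1308 -0.1733  0.0302] F [-0.1  0.5  0.2] gap 0.0 toolrv to melter-down [-12.05   0.12   0.15]
wax 39.5 ((150.0, 225.0), (4.0, 12.0), 90.0) mel@.137 [-0.13   0.023  0.137]
wax 38.5 ((193.4324188232422, 223.40541076660156), (8.219949722290039, 8.548747062683105), 9.462322235107422) mel@.137 [-0.122 -0.091  0.137]
wax 31.0 ((137.0, 187.0), (16.0, 4.0), 90.0) mel@.137 [-0.03   0.064  0.137]
wax 475.5 ((168.35635375976562, 159.7292938232422), (22.022151947021484, 23.59891700744629), 3.012787342071533) mel@.137 [ 0.047 -0.015  0.137]
lid-shut area grey 133.0
```

Next I press the key slowly, 18 mm more.

Request:
{"api": "step_arm", "payload": {"commands": [0, 0.0005, 0.002, 0, 0, 0, 0, 0.001, 0.004, 0, 0, 0, 0, 0.001, 0.006, 0, 0, 0, 0, 0.0015, 0.008, 0, 0, 0, 0, 0.002, 0.01, 0, 0, 0, 0, 0.0025, 0.012, 0, 0, 0, 0, 0.003, 0.014, 0, 0, 0, 0, 0.0035, 0.016, 0, 0, 0, 0, 0.004, 0.018, 0, 0, 0, 0, 0.004, 0.018, 0, 0, 0]}}

```text
t: 27.3
tcp_pos: [0.4618, -0.1075, 0.0123]
tool_rot: [0.994, -0.023, 0.002, -0.105]
force: [-1.8, 0.8, 3.0]
finger_gap: -0.001
gripper_force: 1.7
```

```bash
python3 -c "
from h import *
st();slab()"
```

```text
t 27.3 mel [-0.1302 -0.1747  0.0123] F [-1.8  0.8  3. ] gap -0.001 toolrv to melter-down [-12.01   0.02   0.05]
wax 31.0 ((193.09999084472656, 223.29998779296875), (7.35391092300415, 8.485281944274902), 8.13010311126709) mel@.137 [-0.121 -0.09   0.137]
wax 36.5 ((137.0, 186.0), (14.0, 4.0), 90.0) mel@.137 [-0.028  0.064  0.137]
wax 475.5 ((168.35635375976562, 159.7292938232422), (22.022151947021484, 23.59891700744629), 3.012787342071533) mel@.137 [ 0.047 -0.015  0.137]
lid-shut area grey 132.0
```

Contact at 3 N. Continuing.

Request:
{"api": "step_arm", "payload": {"commands": [0, 0, 0.001, 0, 0, 0, 0, 0.0005, 0.002, 0, 0, 0, 0, 0.0005, 0.003, 0, 0, 0, 0, 0.001, 0.004, 0, 0, 0, 0, 0.001, 0.005, 0, 0, 0, 0, 0.001, 0.006, 0, 0, 0, 0, 0.0015, 0.007, 0, 0, 0, 0, 0.0015, 0.008, 0, 0, 0, 0, 0.002, 0.009, 0, 0, 0, 0, 0.002, 0.01, 0, 0, 0]}}

```text
t: 28.35
tcp_pos: [0.4616, -0.1073, 0.0028]
tool_rot: [0.994, -0.023, 0.002, -0.105]
force: [-7.3, -1.1, 15.8]
finger_gap: 0.001
gripper_force: 8.5
```

```bash
python3 -c "
from h import *
st();slab()"
```

```text
t 28.35 mel [-0.1305 -0.1745  0.0028] F [-7.3 -1.1 15.8] gap 0.001 toolrv to melter-down [-12.02   0.04   0.1 ]
wax 33.0 ((137.0, 187.0), (14.0, 4.0), 90.0) mel@.137 [-0.03   0.064  0.137]
lid-shut area grey 226.0
```

The lid has shut: the lid area reads bright and the wax is hidden. The key is at its end stop. Lifting off and moving clear.

Request:
{"api": "step_arm", "payload": {"commands": [0, -0.001, -0.006, 0, 0, 0, 0, -0.003, -0.015, 0, 0, 0, 0, -0.006, -0.03, 0, 0, 0, -0.015, -0.01, -0.045, 0, 0, 0, -0.03, -0.013, -0.06, 0, 0, 0, -0.045, -0.017, -0.08, 0, 0, 0, -0.055, -0.021, -0.1, 0, 0, 0, -0.055, -0.025, -0.12, 0, 0, 0, -0.055, -0.03, -0.14, 0, 0, 0, -0.055, -0.034, -0.16, 0, 0, 0]}}

```text
t: 29.4
tcp_pos: [0.409, -0.1065, 0.1675]
tool_rot: [0.994, -0.023, 0.005, -0.103]
force: [-0.0, -1.1, 0.7]
finger_gap: -0.002
gripper_force: 0.0
```

```bash
python3 -c "
from h import *
st()
T=dict(np.load('top0.npz'))['pixels'];p=np.array(manip.snapshot('top')['pixels'])
d=np.abs(T.astype(int)-p).max(2)>40
for n,b in dict(pad=(185,203,194,226),key=(222,222,237,236),lid=(130,122,200,182),shelf=(141,182,182,224),spare=(330,240,372,277),trim=(120,238,190,276),jars=(325,160,362,230)).items():
    print(n,round(d[b[1]:b[3],b[0]:b[2]].mean(),3))
for n,(x,y) in dict(pad=(-.101,-.11),key=(-.13,-.185)).items():
    pass
print('dark pad now/then',(p[203:226,183:206].max(2)<50).sum(),(T[203:226,183:206].max(2)<50).sum(),'key',(p[220:236,222:237].max(2)<50).sum(),(T[220:236,222:237].max(2)<50).sum())"
```

```text
t 29.4 mel [-0.1831 -0.1761  0.1675] F [-0.  -1.1  0.7] gap -0.002 toolrv to melter-down [-11.79  -0.29   0.05]
pad 0.0
key 0.1
lid 0.0
shelf 0.159
spare 0.0
trim 0.0
jars 0.0
dark pad now/then 159 151 key 53 55
```

The pad, lid, spare slab, trimmer and jars match the starting picture. I'll let things settle once, then hand in.

Request:
{"api": "step_arm", "payload": {"commands": [0, 0, -0.02, 0, 0, 0, 0, 0, -0.03, 0, 0, 0, 0, 0, -0.03, 0, 0, 0, 0, 0, -0.03, 0, 0, 0, 0, 0, -0.03, 0, 0, 0, 0, 0, -0.03, 0, 0, 0, 0, 0, -0.03, 0, 0, 0, 0, 0, -0.03, 0, 0, 0, 0, 0, -0.03, 0, 0, 0, 0, 0, -0.03, 0, 0, 0]}}

```text
t: 30.45
tcp_pos: [0.4068, -0.1113, 0.1953]
tool_rot: [0.994, -0.023, 0.003, -0.104]
force: [-1.4, -0.4, -0.1]
finger_gap: 0.003
gripper_force: 0.0
```

```bash
python3 -c "
from h import *
st();print(manip.sign_off())"
```

```text
t 30.45 mel [-0.185  -0.1811  0.1953] F [-1.4 -0.4 -0.1] gap 0.003 toolrv to melter-down [-11.97  -0.02   0.07]
the job is handed in; nothing more can be done
None
```

I handed the job in at about 30 s; no verdict came back, but by the camera checks the slab went into the tank, the lid shut, the lever is back up, the bystander items I compared look unmoved, and the arm is clear.

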